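Hang the slotted hook plate on the utensil stand

ROBOT

A 6-joint arm with a two-finger parallel gripper is mounted at the origin on the work surface. World frame = base frame: x ahead of the robot, y to its left, z up, the work surface at z = 0. Lengths are in m, angles in rad, forces in N, time in s.
With the tool pointing down it reaches from about 0.35 to 0.775 m from the base axis. Payload 5.5 kg.
Tool frame: the origin (TCP) lies at the very end of the fingers, on their centre line; the grasp point (between the pads) lies 19 mm behind it; z points along the fingers, y is the line along which they close (so a half turn about z gives the same grasp; the last joint's range is limited). The gripper opens to 85 mm and grips with 20 to 120 N. Pads are 22 mm wide; open, the fingers measure 114 mm over their backs; the gripper's body (76 mm by 85 mm) begins 54 mm behind the grasp point. The pads swing forward as they close: fully open they stand 13 mm farther back than shut.
Start: joints at [-1.326, 0.313, 0.046, 1.304, 0, 1.431], TCP at [0.216, -0.533, 0.2] pointing down, gripper open.
Joint ranges: [-2.76, 2.76], [-0.86, 1.69], [-1.03, 1.26], [-2.2, 2.34], [-1.47, 1.5], [-3.14, 3.14]. Speed limits (rad/s): [2.57, 2.57, 3.14, 3.14, 3.14, 3.14].

INTERFACE

Orientations are given as a unit quaternion [w, x, y, z].
In Python, from workcell import env, cams, ticket, spotter gives the robot as it stands.
- The arm moves only by the tool jog_arm, never from a script. Its argument "increments" is a list that holds one entry, the list of rows, each a list of 7 numbers: the shift along the tool's x, y, z in units of 0.25 m (1.0 is 0.25 m), then the turn, a rotation vector about the tool's x, y, z in units of 180 degrees (1.0 is 180 degrees), then the closure in counts, from 0 (fully open) to 255 (shut). A call has 1 to 20 rows; each row shifts and turns the commanded pose from where the row before left it, along the tool's axes as they then stand; what a row does not reach is not made up. A row lasts 1/10 s, in which the tool goes at most 50 mm and 8.59 degrees, less where a joint would pass 70% of its speed; a pose out of reach is approached as far as the arm can. A call with a number of a shift or a turn outside -1 to 1 is refused whole. A call with a gripper value outside its range is refused whole. The fingers move at their own pace and stop on an object; "force" is the grip in N (left out, the last holds). Time passes only in rows, so rows that do not move let the fingers close. It gives the time, the measured TCP pose, the force, the opening and the grip force at its end, in the units of the state.
- env.get_state(): the state, without advancing time (a new reading comes with each control period).
- cams.read_camera(name): name is "scene" or "top" or "wrist"; returns a dict with "pixels" (480x640x3 uint8, red, green, blue), "fx", "fy", "cx", "cy" (pixels), "xyz" and "attitude" of the camera in the world; the wrist camera has in their place "mount" (4x4, takes a point from camera to tool coordinates, whose origin is the TCP and whose axes are the flange's). Camera axes: x right, y down, z forward; pixel columns grow to the right and rows downward; lengths in m; the calibration is good to about 2 mm. The wrist camera is an equidistant fisheye: a pixel r from the principal point sees the ray r / f radians off the axis. A picture is of the moment at which its call begins: read the wrist's pose just before it. There is no depth.
- ticket.hand_in(): hands the job in; it is judged then, once.
Trained networks look in the newest picture that a camera, given by its name, has taken for a name from the list of things; names that differ only in an ending like _2 or _b are one class to them, and where a whole thing is asked for, a point or a joint stands for the part that bears it (a point fixed in the world has none). Each returns a list of dicts, best first, with "conf" (0 to 1); they miss things now and then, are a little off and sometimes report something else, mostly with a low value. They report only what shows in the picture. A call takes as long as a camera call. They do not tell look-alikes from the thing itself.
- spotter.find_in(target, camera): "uv" ([column, row] in pixels, amid what is visible of it).
- spotter.cut_out(target, camera): "region" (480x640 bool, what is visible of it) and "uv" ([column, row] in pixels, amid what is visible of it).
- spotter.landmark_of(target, camera): "uv" ([column, row] in pixels: a listed point, or the origin of a listed thing).
The state is a dict: "clock": time; "joint_pos": joint angles; "qvel": joint speeds; "tau": joint torques, N m; "tcp_pos": TCP position; "orientation": TCP orientation; "wrist_force": force on the tool from outside, world axes, zero at the start; "ft_torque": the same for the moment, N m; "finger_gap": finger opening in m; "grip_force": force on a finger pad.
Only numpy, scipy, OpenCV 4.12 (cv2) and the standard library are available. Lean on these libraries where they do the work, as an engineer would, in place of code of your own. Each camera call takes 0.05 s, during which the arm holds its last target. There are 200 camera calls.

TASK

Lift the blue hook plate out of the white drying rack and hang it on the brass-headed pin of the utensil stand, brass hooks facing out to the same side as the pin's head: bring it in from the side behind the head so that the pin runs along the plate's side slot to its end, then let the plate down until it hangs fully home on the pin, and let go. Slide and seat it gently by feel, keeping it upright and never forcing it against the stand, and leave the other things where they are.

Things in the scene. Friction and masses are not known exactly. Their poses are not given: they have to be found in the camera images.
- plate: Blue steel hook plate (about 0.28 kg, varies) upright in the rack's first slot: 4 mm thick (x), 87 wide (y -42 to +45), 108 tall; wooden grip block on top. Origin: middle of the lower edge; z up; two brass hooks stick out 27 mm to -x. An L slot is cut through: a level throat open at the +y edge, then an upward pocket at its end. The plate moves to its own +y to take in the pin, then down.
- plate_throat (a point): Middle of the throat's open mouth at the plate's +y edge (y = +45 mm), 68 mm above the plate's lower edge. The throat is 16 mm tall (60 to 76 mm above the lower edge) and runs towards -y to its closed end wall at y = -6 mm. There the pocket, 12 mm wide (y -6 to +6), goes up to 92 mm above the lower edge.
- plate_seat (a point): Where the pin's axis lies in the plate when fully home at the top of the pocket: 88 mm above the lower edge, y = 0, mid-thickness; 20 mm above the throat's mid-height. Axes as the plate. When the pin touches the end wall its axis is at y = -2 mm; the pocket leaves 2 mm each side.
- plate_grip (a point): Middle of the wooden grip block: 12 mm thick (plate's x), 40 mm wide (y), from 107 to 151 mm above the plate's lower edge; this point is at 131 mm. Pinch it from above across the 12 mm.
- plate_hooks (a point): Point between the two brass hooks, 20 mm in front (-x) of the plate, 38 mm above its lower edge.
- rack: White plastic drying rack fixed to the table, 150 mm (x) by 140 (y). Origin on the table under the first slot. Two slots along y, slot floor 12 mm and slot walls 38 mm above the table: the first (x = 0, 6 mm wide) holds the plate, which lifts straight up out of it by 26 mm; the second (x = +50 mm) holds a cork coaster 90 mm square, top 102 mm above the table.
- stand: Dark steel utensil stand fixed to the table; base 100 mm (x) by 300 (y), 10 thick; origin: centre of its underside; front is -x, turned away from the robot. Two uprights 145 mm tall at y = -140 and +140 carry a flat bar 300 mm long (y), 115 to 145 mm above the table, front face at x = +26 mm. A strainer hangs in front of the bar at y = +112 mm; the -y half of the bar is free.
- pin_place (a point): Middle of the pin's window, 130 mm above the table, 7 mm before the bar; axes as the stand. The pin (level, along x, shank 8 mm dia, 14 mm free between bar and its 20 mm brass head, 5 thick) is clamped at this height but up to 18 mm to either side along y; its place is not measured: feel for it. It does not give way; over 25 N on it, or plate tilted over 5 deg, is forcing.
Mind the look-alikes: they are no part of the job. Of the things like the plate, leave any that is orange, pink or turquoise; of the rest the larger one is meant.

How it is judged:
By the outcome, as a careful person would: the job done as asked, in the order asked, and still so for the second after the job is handed in, with the robot touching nothing.
It also fails if it takes over 53 s, if anything falls off the work surface, if the arm or the gripper's body presses on something with over 40 N, if the wrist force passes 120 N, or if a joint passes its speed limit or range.

## Working session

There is one attempt and no reset: what is moved stays moved. The work goes in short steps, Python scripts to look and compute and a tool call to move; the robot and the scene stay as the last step left them, time stands still between calls to the robot, and variables do not carry over. Pictures are saved under pics/ and viewed, at most 10 in all, crops included, and the job is handed in when it is done.

Besides the shell and the picture viewer there is one more tool, called after "Request:" in YAML: its name, and indented under it one key for each argument. jog_arm: Moves the arm, as the interface text tells. Shifts and turns lie within -1 to 1; 1 stands for 0.25 m of shift or 180 degrees of turn. Its arguments: {"type":"object","properties":{"increments":{"type":"array"},"force":{"type":"number"}},"required":["increments"]}

```bash
mkdir -p pics; ls; cat > h.py <<'E'
import numpy as np,cv2
from scipy.spatial.transform import Rotation as R
from workcell import env,cams,ticket,spotter
def rot(a):
    a=np.array(a,float)
    return a if a.shape==(3,3) else R.from_quat([a[1],a[2],a[3],a[0]]).as_matrix()
def ray(c,uv):
    d=np.array([(uv[0]-c['cx'])/c['fx'],(uv[1]-c['cy'])/c['fy'],1.])
    d=rot(c['attitude'])@d
    return np.array(c['xyz']),d/np.linalg.norm(d)
def proj(c,p):
    q=rot(c['attitude']).T@(np.array(p)-c['xyz'])
    return np.array([c['fx']*q[0]/q[2]+c['cx'],c['fy']*q[1]/q[2]+c['cy']])
def onz(c,uv,z):
    o,d=ray(c,uv);return o+d*(z-o[2])/d[2]
def tri(a,b):
    (o1,d1),(o2,d2)=a,b
    t=np.linalg.lstsq(np.c_[d1,-d2],o2-o1,rcond=None)[0]
    p,q=o1+d1*t[0],o2+d2*t[1];return (p+q)/2,np.linalg.norm(p-q)
E
python3 - <<'E'
from h import *
print(env.get_state())
for n in ['scene','top']:
    c=cams.read_camera(n);cv2.imwrite(f'pics/{n}0.png',c['pixels'][:,:,::-1])
    print(n,{k:v for k,v in c.items() if k!='pixels'})
    for t in ['plate','plate_throat','plate_seat','plate_grip','plate_hooks','rack','stand','pin_place']:
        print(t,[(np.round(r['uv'],1).tolist(),round(r['conf'],2)) for r in spotter.landmark_of(t,n)])
E
```

```text
pics
{'clock': 0.0, 'joint_pos': array([-1.32563993e+00,  3.14001315e-01,  4.49883803e-02,  1.30363407e+00,
        1.15123011e-05,  1.43118024e+00]), 'qvel': array([ 6.24782563e-05, -7.22338905e-04, -9.33411074e-04,  3.11649885e-04,
        5.33425379e-04, -1.94873953e-04]), 'tau': array([-8.75963860e-05, -4.80626678e+01,  2.98532724e+01,  1.93779438e-02,
        8.33561870e-06,  8.36424050e-06]), 'tcp_pos': array([ 0.21566976, -0.53239806,  0.19941228]), 'orientation': array([-9.24356741e-04,  9.81550358e-01,  1.91201564e-01, -4.30596035e-05]), 'wrist_force': array([-0.07322401, -0.11752981, -0.31043278]), 'ft_torque': array([-0.07792908,  0.00370267, -0.01648032]), 'grip_force': 0.0, 'finger_gap': 0.08535679717476544}
scene {'fx': 438.0111086567345, 'fy': 438.0111086567345, 'cx': 312.70896890418146, 'cy': 228.19109221257045, 'xyz': array([ 1.13299333, -0.42204993,  0.56366611]), 'attitude': array([-0.40936702,  0.78101863,  0.41182251, -0.22984943])}
plate [([258.5, 300.6], 0.93), ([310.9, 355.5], 0.93), ([250.3, 389.7], 0.85), ([200.8, 256.6], 0.8), ([166.8, 352.1], 0.73)]
plate_
[... 877 characters left out ...]
.78), ([457.6, 236.5], 0.56), ([385.1, 239.6], 0.55), ([392.4, 333.2], 0.55)]
plate_throat [([408.1, 236.6], 0.9), ([441.6, 239.3], 0.76), ([385.3, 180.5], 0.73), ([414.8, 165.1], 0.73), ([380.9, 333.3], 0.61)]
plate_seat [([427.9, 168.3], 0.89), ([387.8, 230.0], 0.81), ([374.3, 165.4], 0.76), ([402.0, 327.9], 0.7), ([468.4, 237.0], 0.55)]
plate_grip [([380.5, 163.1], 0.9), ([475.0, 226.6], 0.81), ([391.0, 224.6], 0.79), ([431.6, 163.4], 0.66), ([404.5, 326.9], 0.53)]
plate_hooks [([466.5, 241.2], 0.8), ([423.5, 177.4], 0.79), ([398.5, 337.9], 0.74), ([386.5, 222.3], 0.65)]
rack [([384.4, 237.4], 0.92), ([387.4, 232.4], 0.57)]
stand [([201.8, 268.6], 0.93)]
pin_place [([190.1, 265.3], 0.71)]
```

View pics/scene0.png

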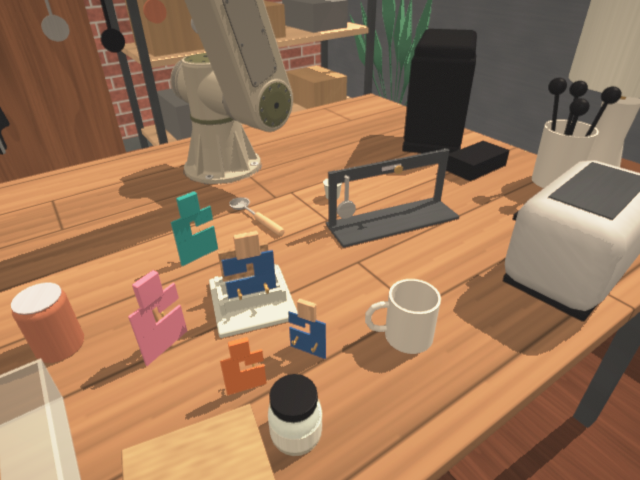

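View pics/top0.png

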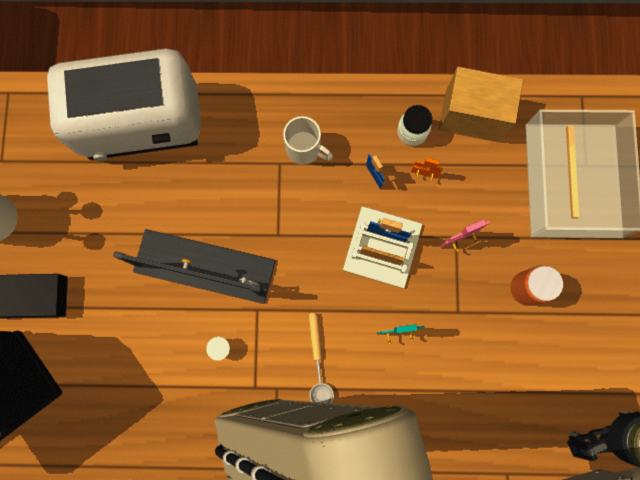

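The top view shows the large blue plate in the rack at (390,230), and the small blue look-alike at (375,172). The stand's pin head is at about (185,262), on the side away from the robot. I'll zoom in for a pose fit.

```bash
python3 - <<'E'
import cv2,numpy as np
t=cv2.imread('pics/top0.png');s=cv2.imread('pics/scene0.png')
f=cv2.INTER_CUBIC
a=cv2.resize(t[222:310,105:285],None,fx=3.3,fy=3.3,interpolation=f)      # 594x290
b=cv2.resize(s[145:245,320:465],None,fx=3,fy=3,interpolation=f) #435x300
c=cv2.resize(s[225:335,205:300],None,fx=2.7,fy=2.7,interpolation=f)[:300] 
im=np.zeros((600,800,3),np.uint8)
im[:a.shape[0],:a.shape[1]]=a
im[295:295+b.shape[0],:b.shape[1]]=b
im[295:295+c.shape[0],440:440+c.shape[1]]=c
d=cv2.resize(t[205:290,342:425],None,fx=2.4,fy=2.4,interpolation=f);im[:d.shape[0],598:598+d.shape[1]]=d
cv2.imwrite('pics/z1.png',im)
E
```

```text
(no output)
```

View pics/z1.png

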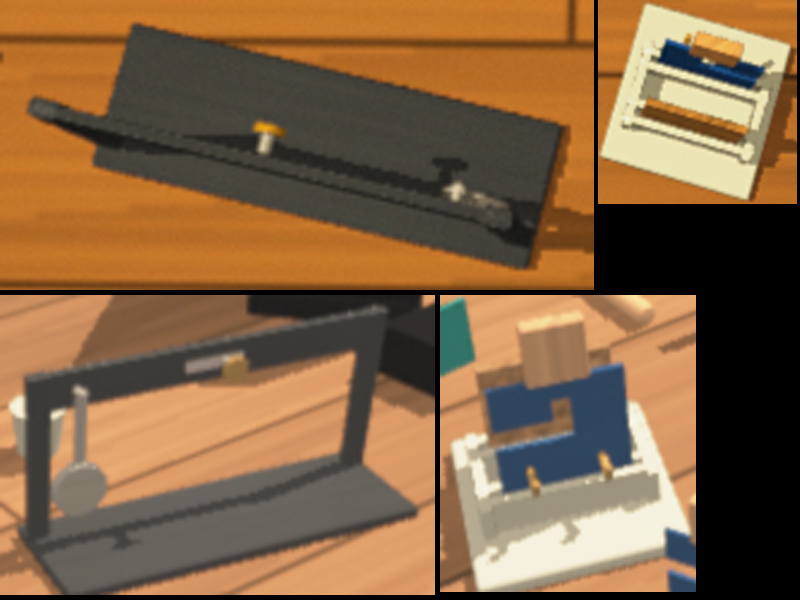

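Zoom: pin head is at top px (185.9,261.1) and scene px (398.3,169.3). The pin points away from the robot, and the bar's free half is on the left. The plate's hooks also face away from the robot.

```bash
python3 - <<'E'
from h import *
from scipy.optimize import least_squares
C={n:cams.read_camera(n) for n in ['scene','top']}
def fit(obs,x0):
    def P(x,p):
        c,s=np.cos(x[2]),np.sin(x[2]);return [x[0]+c*p[0]-s*p[1],x[1]+s*p[0]+c*p[1],p[2]]
    f=lambda x:np.concatenate([proj(C[n],P(x,p))-uv for n,p,uv in obs])
    r=least_squares(f,x0,loss='soft_l1',f_scale=1.5);print(r.x,np.degrees(r.x[2]))
    print(np.round(r.fun.reshape(-1,2) if 0 else f(r.x).reshape(-1,2),1).tolist());return r.x,P
T=lambda u,v:(105+u/3.3,222+v/3.3)
S=lambda u,v:(320+u/3,145+(v-295)/3)
st=[('top',(-.05,-.15,.01),T(133,27)),('top',(-.05,.15,.01),T(562,127)),('top',(.05,.15,.01),T(527,268)),('top',(.05,-.15,.01),T(93,165)),
('scene',(-.05,-.15,.01),S(415,513)),('scene',(.05,.15,.01),S(22,530)),('scene',(.026,-.15,.145),S(385,308)),('scene',(.026,.15,.145),S(25,380))]
x,P=fit(st,[.35,.2,3.1])
h,e=tri(ray(C['top'],T(267,129)),ray(C['scene'],S(235,368)))
pp,e2=tri(ray(C['top'],(190.1,265.3)),ray(C['scene'],(390.8,164.2)))
inv=lambda x,q:(R.from_euler('z',-x[2]).as_matrix()@(q-np.array([x[0],x[1],0])))
print('head',h,e,'in stand',inv(x,h));print('pin_place',pp,e2,inv(x,pp))
for uv,n in [(T(267,129),'top'),(S(235,368),'scene')]: print('z=.13',inv(x,onz(C[n],uv,.13)))
z=.012
pl=[('top',(0,.045,.068+z),(408.1,236.6)),('top',(0,0,.088+z),(387.8,230.0)),('top',(0,0,.131+z),(391,224.6)),('top',(0,0,.151+z),(392.8,223.3)),
('scene',(0,0,.088+z),(248,262.5)),('scene',(0,0,.131+z),(247.6,245.7)),('scene',(-.02,0,.038+z),(253.6,294.8)),('scene',(0,0,z),(258.5,300.6)),
('scene',(0,-.042,.108+z),(205+(624-440)/2.7,225+(366-295)/2.7)),('scene',(0,.045,.108+z),(205+(485-440)/2.7,225+(392-295)/2.7))]
fit(pl,[.4,-.2,3.1])
s=env.get_state();print(s['tcp_pos'],rot(s['orientation']))
E
```

```text
[0.51699864 0.19670194 2.92428137] 167.54898040286548
[[-0.3, -1.3], [0.9, -1.3], [0.5, 0.5], [-0.6, 0.5], [1.2, -2.4], [-3.1, -1.9], [0.3, -0.1], [-0.1, -0.1]]
head [0.50984581 0.20929577 0.12938279] 0.0013343570936880707 in stand [ 0.0096999  -0.01075544  0.12938279]
pin_place [0.49926    0.19694841 0.14141444] 0.0033395190159741404 [0.01737458 0.00358386 0.14141444]
z=.13 [ 0.00946382 -0.01122308  0.13      ]
z=.13 [ 0.00861618 -0.009295    0.13      ]
[ 0.58508507 -0.19677726  2.84255029] 162.8661346598475
[[0.2, 0.8], [0.7, -0.9], [-0.1, 0.2], [-0.8, -0.5], [1.7, 2.0], [-0.6, -1.7], [1.1, -0.6], [-3.8, 2.0], [-0.0, -0.9], [-0.3, -0.6]]
[ 0.21584017 -0.53300388  0.20034357] [[ 9.26876927e-01  3.75365369e-01  4.40859776e-05]
 [ 3.75365372e-01 -9.26876918e-01 -1.27426668e-04]
 [-6.96928324e-06  1.34657188e-04 -9.99999991e-01]]
```

Request:
jog_arm:
  increments:
    - [[0.156, -0.058, -0.02, 0, 0, 0, 0], [0.156, -0.058, -0.02, 0, 0, 0, 0], [0.156, -0.058, -0.02, 0, 0, 0, 0], [0.156, -0.058, -0.02, 0, 0, 0, 0], [0.156, -0.058, -0.02, 0, 0, 0, 0], [0.156, -0.058, -0.02, 0, 0, 0, 0], [0.156, -0.058, -0.02, 0, 0, 0, 0], [0.156, -0.058, -0.02, 0, 0, 0, 0], [0.156, -0.058, -0.02, 0, 0, 0, 0], [0.156, -0.058, -0.02, 0, 0, 0, 0], [0.156, -0.058, -0.02, 0, 0, 0, 0], [0.156, -0.058, -0.02, 0, 0, 0, 0], [0, 0, 0, 0, 0, -0.047, 0], [0, 0, 0, 0, 0, -0.047, 0], [0, 0, 0, 0, 0, -0.047, 0], [0, 0, 0, 0, 0, -0.047, 0], [0, 0, 0, 0, 0, -0.047, 0], [0, 0, 0, 0, 0, -0.047, 0], [0, 0, 0, 0, 0, 0, 0], [0, 0, 0, 0, 0, 0, 0]]

```text
clock: 3.0
tcp_pos: [0.5843, -0.1961, 0.2602]
orientation: [-0.0, 0.806, 0.592, -0.0]
wrist_force: [-0.1, 0.5, -0.1]
finger_gap: 0.0857
grip_force: 0.0
```

```bash
cat >> h.py <<'E'
def wray(c,s,uv):
    d=np.array([uv[0]-c['cx'],uv[1]-c['cy']]);r=np.hypot(*d);th=r/c['fx']
    v=np.array([*(np.sin(th)*d/max(r,1e-9)),np.cos(th)]);M=np.array(c['mount']);Rt=rot(s['orientation'])
    return s['tcp_pos']+Rt@M[:3,3],Rt@M[:3,:3]@v
def wproj(c,s,p):
    M=np.array(c['mount']);q=rot(s['orientation']).T@(np.array(p)-s['tcp_pos']);q=M[:3,:3].T@(q-M[:3,3])
    rho=np.hypot(q[0],q[1]);th=np.arctan2(rho,q[2]);return np.array([c['cx'],c['cy']])+c['fx']*th*q[:2]/rho
def onzr(r,z): return r[0]+r[1]*(z-r[0][2])/r[1][2]
E
python3 - <<'E'
from h import *
s=env.get_state();c=cams.read_camera('wrist')
print(s['joint_pos'],{k:v for k,v in c.items() if k!='pixels'})
for t,z in [('plate_grip',.143),('plate_throat',.08),('plate_seat',.1),('plate_hooks',.05)]:
    print(t,[(np.round(r['uv']).tolist(),round(r['conf'],2),onzr(wray(c,s,r['uv']),z).round(4).tolist()) for r in spotter.landmark_of(t,'wrist')])
# predicted plate outline overlay
im=c['pixels'][:,:,::-1].copy()
Rz=R.from_euler('z',162.87,degrees=True).as_matrix();o=np.array([.5851,-.1968,.012])
for p in [(-.006,-.02,.151),(-.006,.02,.151),(.006,.02,.151),(.006,-.02,.151),(-.002,-.042,.108),(-.002,.045,.108),(.002,.045,.108),(.002,-.042,.108)]:
    u=wproj(c,s,o+Rz@p);cv2.circle(im,tuple(int(round(a)) for a in u),2,(0,255,0),-1)
cv2.imwrite('pics/w1.png',im)
E
```

```text
[-4.53872239e-01  3.92472843e-01  3.05138582e-01  1.48350877e+00
 -7.79328743e-05  1.42050508e+00] {'fx': 371.64829954431775, 'fy': 371.64829954431775, 'cx': 317.7816157221148, 'cy': 239.35995033941285, 'mount': array([[ 4.75954510e-05, -9.44986622e-01, -3.27108975e-01,
         8.44125355e-02],
       [ 9.99999807e-01, -1.57867405e-04,  6.01567191e-04,
         2.46696694e-05],
       [-6.20112793e-04, -3.27108940e-01,  9.44986432e-01,
        -1.73227376e-01],
       [ 0.00000000e+00,  0.00000000e+00,  0.00000000e+00,
         1.00000000e+00]])}
plate_grip [([315.0, 221.0], 0.95, [0.5822, -0.1959, 0.143]), ([365.0, 367.0], 0.7, [0.584, -0.3533, 0.143]), ([135.0, 302.0], 0.7, [0.3907, -0.2199, 0.143]), ([453.0, 141.0], 0.65, [0.7089, -0.1636, 0.143]), ([478.0, 247.0], 0.59, [0.7134, -0.2611, 0.143])]
plate_throat [([139.0, 241.0], 0.91, [0.3865, -0.1759, 0.08]), ([417.0, 163.0], 0.7, [0.6889, -0.1863, 0.08]), ([464.0, 211.0], 0.68, [0.7266, -0.2482, 0.08]), ([334.0, 308.0], 0.56, [0.566, -0.3126, 0.08])]
plate_seat [([150.0, 284.0], 0.92, [0.3882, -0.2196, 0.1]), ([443.0, 141.0], 0.91, [0.7144, -0.1689, 0.1]), ([465.0, 244.0], 0.86, [0.7152, -0.2749, 0.1]), ([316.0, 207.0], 0.74, [0.5834, -0.1952, 0.1]), ([363.0, 343.0], 0.58, [0.5867, -0.3539, 0.1])]
plate_hooks [([156.0, 271.0], 0.95, [0.3714, -0.2219, 0.05]), ([347.0, 329.0], 0.83, [0.5695, -0.3628, 0.05]), ([446.0, 231.0], 0.65, [0.7112, -0.2762, 0.05])]
```

View pics/w1.png

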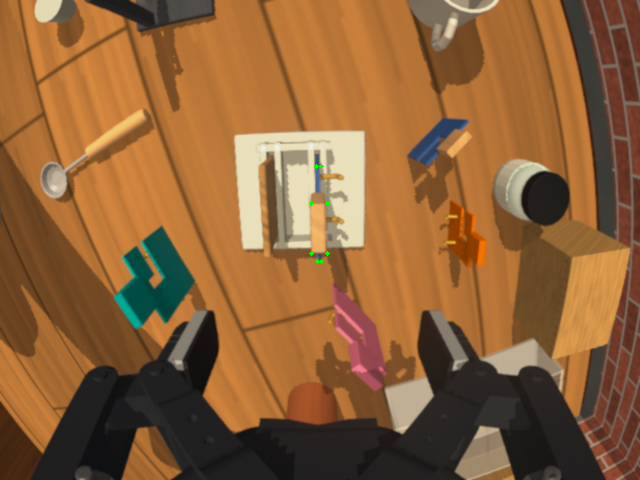

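The predicted outline (green) lies on the plate, with the block centre at about (318,224). Next is the descent and grip.

Request:
jog_arm:
  increments:
    - [[0, 0, 0.102, 0, 0, 0, 0], [0, 0, 0.102, 0, 0, 0, 0], [0, 0, 0.102, 0, 0, 0, 0], [0, 0, 0.102, 0, 0, 0, 0], [0, 0, 0.102, 0, 0, 0, 0], [0, 0, 0, 0, 0, 0, 0], [0, 0, 0, 0, 0, 0, 190], [0, 0, 0, 0, 0, 0, 190], [0, 0, 0, 0, 0, 0, 190], [0, 0, 0, 0, 0, 0, 190], [0, 0, 0, 0, 0, 0, 190]]
  force: 30

```text
clock: 4.35
tcp_pos: [0.5847, -0.1963, 0.1336]
orientation: [0.001, 0.805, 0.593, 0.0]
wrist_force: [-0.3, -0.8, 0.4]
finger_gap: 0.0217
grip_force: 0.0
```

Request:
jog_arm:
  increments:
    - [[0, 0, 0, 0, 0, 0, 212], [0, 0, 0, 0, 0, 0, 216], [0, 0, 0, 0, 0, 0, 220], [0, 0, 0, 0, 0, 0, 224], [0, 0, 0, 0, 0, 0, 255], [0, 0, 0, 0, 0, 0, 255]]
  force: 60

```text
clock: 4.95
tcp_pos: [0.5843, -0.196, 0.1328]
orientation: [0.0, 0.805, 0.593, -0.0]
wrist_force: [0.5, -0.4, -0.4]
finger_gap: 0.0001
grip_force: 0.0
```

The gripper closed on nothing, so I'll look again.

```bash
python3 - <<'E'
from h import *
s=env.get_state();w=cams.read_camera('wrist');c=cams.read_camera('scene');t=cams.read_camera('top')
im=np.zeros((600,800,3),np.uint8)
im[:360,:480]=cv2.resize(w['pixels'],(480,360))
b=cv2.resize(c['pixels'][140:340,170:330],None,fx=2,fy=2.,interpolation=2);im[:b.shape[0],480:480+b.shape[1]]=b
b=cv2.resize(t['pixels'][190:290,320:440],None,fx=2.4,fy=2.4);im[360:600,:b.shape[1]]=b
cv2.imwrite('pics/m1.png',im[:,:,::-1])
print(proj(c,s['tcp_pos']),proj(t,s['tcp_pos']))
E
```

```text
[247.87365365 248.62783748] [389.95340118 226.246745  ]
```

View pics/m1.png

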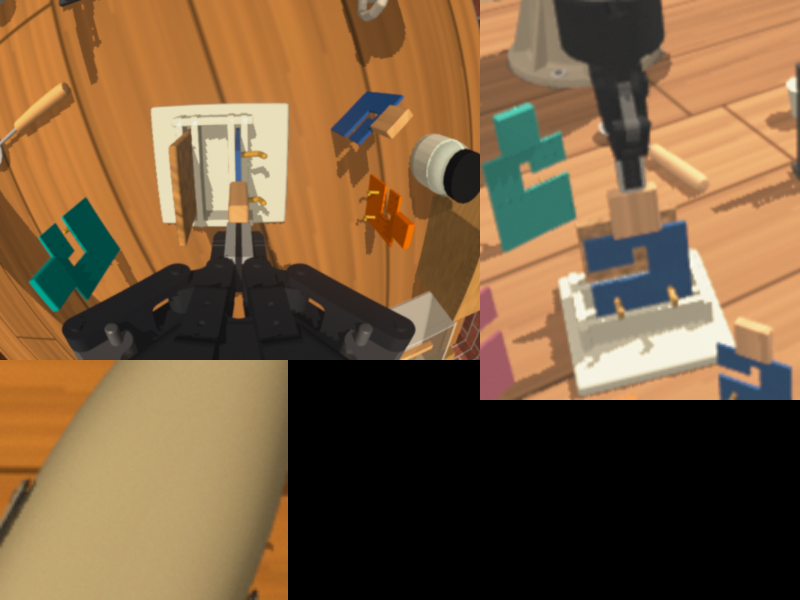

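```bash
python3 - <<'E'
from h import *
s=env.get_state();w=cams.read_camera('wrist');c=cams.read_camera('scene')
print({k:s[k] for k in ['tcp_pos','finger_gap','grip_force','wrist_force','ft_torque']})
im=np.zeros((600,800,3),np.uint8)
b=cv2.resize(w['pixels'][220:370,260:380],None,fx=4,fy=4.,interpolation=2);im[:b.shape[0],:b.shape[1]]=b
b=cv2.resize(c['pixels'][180:280,215:279],None,fx=5,fy=5.,interpolation=2);im[:b.shape[0],480:480+b.shape[1]]=b
cv2.imwrite('pics/m2.png',im[:,:,::-1])
E
```

```text
{'tcp_pos': array([ 0.58432333, -0.19603205,  0.13279183]), 'finger_gap': -3.357045508956763e-05, 'grip_force': 0.0, 'wrist_force': array([0.47893354, 0.59206132, 0.46793978]), 'ft_torque': array([0.02869602, 0.0764825 , 0.05234517])}
```

View pics/m2.png

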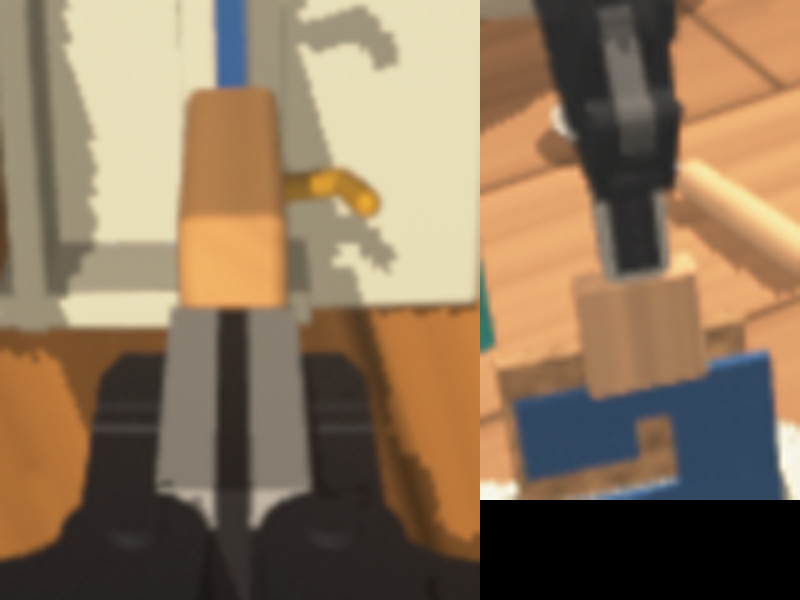

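The block centre in the wrist crop is at (233,260). The closed finger ends stop right at the block's top edge, at about row 308. In both views the tips end roughly 32 mm short of the stated TCP, so I'll open, go 35 mm lower and close again.

Request:
jog_arm:
  increments:
    - [[0, 0, 0, 0, 0, 0, 100], [0, 0, 0, 0, 0, 0, 100], [0, 0, 0, 0, 0, 0, 100], [0, 0, 0, 0, 0, 0, 100], [0, 0, 0.04, 0, 0, 0, 100], [0, 0, 0.04, 0, 0, 0, 100], [0, 0, 0.03, 0, 0, 0, 100], [0, 0, 0.03, 0, 0, 0, 100], [0, 0, 0, 0, 0, 0, 100], [0, 0, 0, 0, 0, 0, 190], [0, 0, 0, 0, 0, 0, 190], [0, 0, 0, 0, 0, 0, 205], [0, 0, 0, 0, 0, 0, 212], [0, 0, 0, 0, 0, 0, 216], [0, 0, 0, 0, 0, 0, 220], [0, 0, 0, 0, 0, 0, 255], [0, 0, 0, 0, 0, 0, 255]]
  force: 60

```text
clock: 6.9
tcp_pos: [0.5845, -0.1962, 0.0982]
orientation: [0.0, 0.805, 0.593, 0.0]
wrist_force: [-0.4, 1.1, 2.6]
finger_gap: 0.0111
grip_force: 59.2
```

Request:
jog_arm:
  increments:
    - [[0, 0, -0.04, 0, 0, 0, 255], [0, 0, -0.04, 0, 0, 0, 255], [0, 0, -0.04, 0, 0, 0, 255], [0, 0, -0.128, 0, 0, 0, 255], [0, 0, -0.128, 0, 0, 0, 255], [0, 0, -0.128, 0, 0, 0, 255], [0, 0, -0.128, 0, 0, 0, 255], [0.143, -0.069, 0, 0, 0, 0, 255], [0.143, -0.069, 0, 0, 0, 0, 255], [0.143, -0.069, 0, 0, 0, 0, 255], [0.143, -0.069, 0, 0, 0, 0, 255], [0.143, -0.069, 0, 0, 0, 0, 255], [0.143, -0.069, 0, 0, 0, 0, 255], [0.143, -0.069, 0, 0, 0, 0, 255], [0.143, -0.069, 0, 0, 0, 0, 255], [0.143, -0.069, 0, 0, 0, 0, 255], [0.143, -0.069, 0, 0, 0, 0, 255], [0.143, -0.069, 0, 0, 0, 0, 255], [0.143, -0.069, 0, 0, 0, 0, 255], [0, 0, 0, 0, 0, -0.027, 255]]

```text
clock: 8.9
tcp_pos: [0.5116, 0.2793, 0.2562]
orientation: [-0.001, 0.777, 0.63, 0.0]
wrist_force: [0.1, -0.9, -2.4]
finger_gap: 0.0116
grip_force: 59.9
```

Request:
jog_arm:
  increments:
    - [[0, 0, 0, 0, 0, 0, 255], [0, 0, 0, 0, 0, 0, 255], [0, 0, 0, 0, 0, 0, 255]]

```text
clock: 9.2
tcp_pos: [0.5135, 0.2741, 0.256]
orientation: [0.0, 0.78, 0.626, -0.0]
wrist_force: [0.3, -0.3, -3.2]
finger_gap: 0.0111
grip_force: 59.9
```

```bash
python3 - <<'E'
from h import *
s=env.get_state();w=cams.read_camera('wrist');c=cams.read_camera('scene');t=cams.read_camera('top')
print(s['tcp_pos'],R.from_matrix(rot(s['orientation'])).as_euler('zyx',degrees=True),s['finger_gap'],s['wrist_force'],s['ft_torque'])
for n,q in [('w',w),('s',c),('t',t)]: cv2.imwrite(f'pics/h_{n}.png',q['pixels'][:,:,::-1])
# predicted stand in wrist
im=w['pixels'].copy();o=np.array([.517,.1967,0]);Rz=R.from_euler('z',167.55,degrees=True).as_matrix()
for p in [(.026,-.15,.145),(.026,.15,.145),(-.05,-.15,.01),(-.05,.15,.01),(.012,-.0105,.13),(.007,-.0105,.13),(.026,-.0105,.13)]:
    cv2.circle(im,tuple(int(round(a)) for a in wproj(w,s,o+Rz@p)),2,(0,255,0),-1)
# predicted plate
o2=s['tcp_pos']-[0,0,.0862]
for p in [(-.002,-.042,.108),(.002,-.042,.108),(0,.045,.108),(-.027,0,.038)]:
    cv2.circle(im,tuple(int(round(a)) for a in wproj(w,s,o2+Rz@p)),2,(255,0,0),-1)
out=np.zeros((600,800,3),np.uint8);out[:480,:640]=im
b=cv2.resize(t['pixels'][200:320,90:290],None,fx=1.5,fy=1.0);
b=c['pixels'][60:280,320:480];out[:220,640:800]=b
cv2.imwrite('pics/h1.png',out[:480,:,::-1])
E
```

```text
[0.51346488 0.27407773 0.25603657] [-7.75167596e+01 -1.60801929e-03  1.79983173e+02] 0.01109225513627883 [ 0.33638132 -0.32917682 -3.21816458] [-0.0127251  -0.05816023  0.0294714 ]
```

View pics/h1.png

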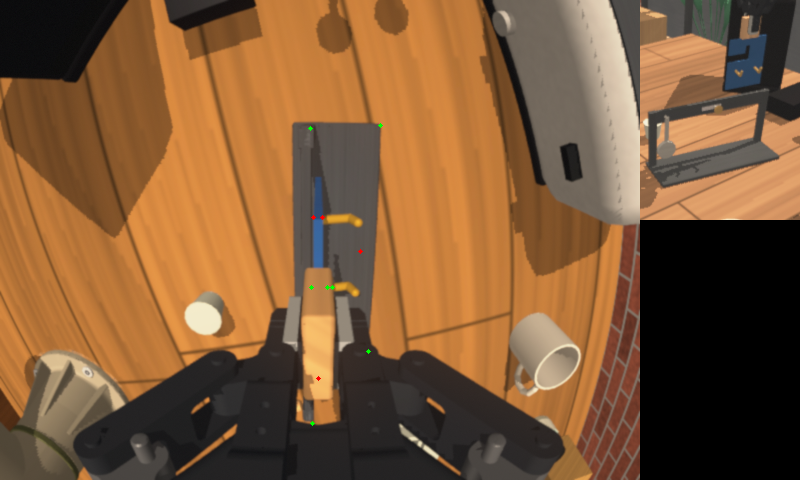

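Wrist view: the predicted stand corners (310,128) and (380,125) coincide with the picture, as does the plate's upper corner at (318,217). I'll check the bar's front edge numerically.

```bash
python3 - <<'E'
from h import *
im=cv2.imread('pics/h_w.png').astype(int).sum(2)
for r in (124,130,136,142,150,160,170): print(r,im[r,290:336].tolist())
s=env.get_state();w=cams.read_camera('wrist')
o=np.array([.517,.1967,0]);Rz=R.from_euler('z',167.55,degrees=True).as_matrix()
for y in (-.15,-.14,-.13,-.12):
    print(y,[wproj(w,s,o+Rz@np.array([x,y,.145])).round(1).tolist() for x in (.026,.032)], 'base left',wproj(w,s,o+Rz@np.array([.05,y,.01])).round(1))
E
```

```text
124 [408, 393, 337, 273, 257, 260, 254, 253, 256, 252, 250, 244, 238, 233, 225, 220, 220, 220, 221, 218, 213, 211, 214, 215, 217, 236, 250, 251, 246, 249, 254, 254, 255, 255, 258, 257, 252, 249, 249, 247, 248, 248, 248, 252, 254, 253]
130 [398, 376, 306, 258, 255, 258, 253, 252, 248, 256, 259, 261, 254, 250, 246, 251, 259, 273, 277, 274, 267, 259, 251, 209, 162, 170, 213, 238, 246, 246, 252, 251, 253, 254, 257, 256, 253, 251, 247, 251, 248, 248, 249, 251, 253, 253]
136 [390, 361, 299, 259, 254, 259, 255, 251, 245, 248, 250, 250, 250, 249, 248, 252, 262, 278, 289, 290, 273, 257, 245, 205, 157, 158, 176, 193, 225, 245, 251, 254, 253, 254, 255, 255, 254, 252, 251, 251, 251, 248, 249, 251, 254, 253]
142 [386, 358, 298, 258, 256, 258, 253, 247, 241, 245, 248, 248, 249, 251, 258, 264, 266, 272, 275, 275, 264, 252, 239, 207, 167, 170, 175, 177, 187, 221, 246, 252, 254, 256, 256, 255, 252, 249, 252, 252, 249, 247, 246, 250, 253, 254]
150 [391, 364, 312, 260, 254, 256, 258, 254, 257, 250, 231, 235, 242, 248, 247, 247, 250, 251, 250, 245, 218, 174, 172, 177, 178, 177, 179, 175, 175, 186, 220, 246, 254, 255, 255, 255, 254, 251, 255, 253, 251, 247, 247, 249, 254, 254]
160 [399, 386, 337, 270, 254, 259, 257, 256, 258, 250, 236, 246, 248, 248, 245, 244, 246, 249, 250, 244, 218, 175, 172, 178, 176, 177, 176, 173, 175, 178, 198, 228, 249, 256, 259, 256, 255, 251, 255, 255, 252, 249, 250, 251, 254, 257]
170 [406, 386, 326, 265, 255, 263, 260, 255, 256, 255, 251, 249, 248, 244, 244, 245, 243, 245, 249, 243, 216, 174, 173, 180, 176, 174, 177, 174, 176, 176, 174, 180, 202, 239, 256, 256, 253, 254, 255, 253, 251, 248, 249, 251, 257, 256]
-0.15 [[309.5, 127.6], [301.6, 127.7]] base left [290.5 123.9]
-0.14 [[309.6, 140.7], [301.7, 140.7]] base left [290.6 132.7]
-0.13 [[309.6, 153.6], [301.7, 153.7]] base left [290.7 141.6]
-0.12 [[309.7, 166.5], [301.9, 166.6]] base left [290.8 150.3]
```

Request:
jog_arm:
  increments:
    - [[0, 0.0064, 0, 0, 0, 0, 255], [0, 0, 0.048, 0, 0, 0, 255], [0, 0, 0.048, 0, 0, 0, 255], [0, 0, 0.048, 0, 0, 0, 255], [0, 0, 0.048, 0, 0, 0, 255], [0, 0, 0.048, 0, 0, 0, 255], [0, 0, 0.048, 0, 0, 0, 255], [0, 0, 0.048, 0, 0, 0, 255], [0, 0, 0.048, 0, 0, 0, 255], [0, 0, 0.048, 0, 0, 0, 255], [0, 0, 0, 0, 0, 0, 255], [0, 0, 0, 0, 0, 0, 255]]

```text
clock: 10.6
tcp_pos: [0.5148, 0.2746, 0.1475]
orientation: [-0.0, 0.779, 0.627, -0.0]
wrist_force: [0.1, -0.5, -3.3]
finger_gap: 0.0113
grip_force: 59.8
```

```bash
python3 - <<'E'
from h import *
s=env.get_state();w=cams.read_camera('wrist');c=cams.read_camera('scene')
print(s['tcp_pos'],s['finger_gap'],s['wrist_force'],s['ft_torque'])
out=np.zeros((600,800,3),np.uint8)
b=cv2.resize(c['pixels'][110:230,330:470],None,fx=3.4,fy=3.4,interpolation=2);out[:b.shape[0],:b.shape[1]]=b
b=cv2.resize(w['pixels'][90:420,250:400],None,fx=1.8,fy=1.8,interpolation=2);out[:b.shape[0],500:500+b.shape[1]]=b[:600]
o=np.array([.517,.1967,0]);Rz=R.from_euler('z',167.55,degrees=True).as_matrix()
cv2.imwrite('pics/d1.png',out[:,:,::-1])
for nm,p in [('throat',(0,.045,.068)),('lower+y',(0,.045,0)),('lower-y',(0,-.042,0)),('hook',(-.027,0,.038))]:
    q=s['tcp_pos']-[0,0,.0862]+Rz@np.array(p);u=proj(c,q);print(nm,((u-[330,110])*3.4).round())
E
```

```text
[0.51477957 0.2745618  0.14751323] 0.01128357364748549 [ 0.08474315 -0.4772645  -3.25452403] [ 0.01025587  0.01706735 -0.0055742 ]
throat [253. 190.]
lower+y [243. 281.]
lower-y [352. 257.]
hook [329. 236.]
```

View pics/d1.png

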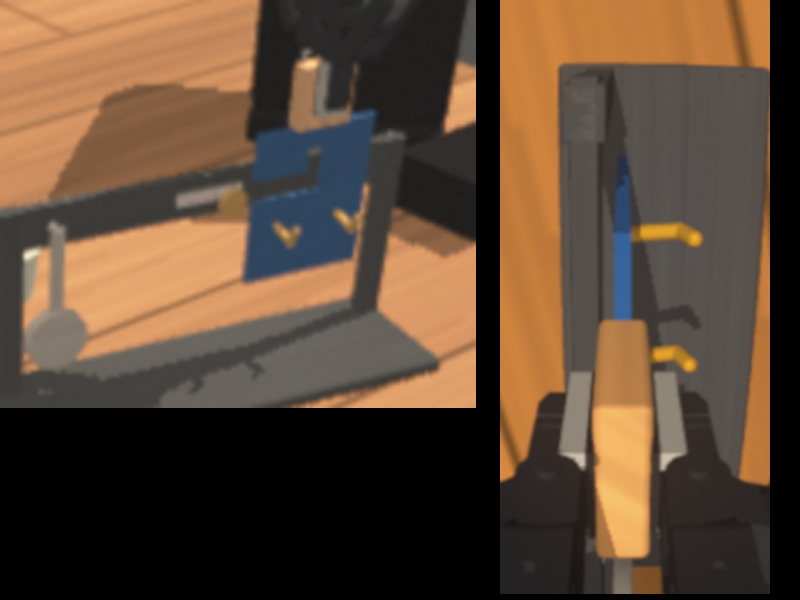

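The plate's lower corners match at (244,282) and (352,259). The head at (233,205) lies just left of the throat mouth. I'll check the plate–bar gap numerically.

```bash
python3 - <<'E'
from h import *
s=env.get_state();w=cams.read_camera('wrist');im=w['pixels'].astype(int).sum(2)
o=np.array([.517,.1967,0]);Rz=R.from_euler('z',167.55,degrees=True).as_matrix()
for r in (180,200,220,240,260): 
    print(r,im[r,296:330].tolist())
    g=np.gradient(cv2.GaussianBlur(w['pixels'],(1,5),0).astype(float).sum(2)[r,300:314]);u=300+np.argmin(g)
    q=onzr(wray(w,s,(u,r)),.145);d=rot(s['orientation']).T@(q-s['tcp_pos']);print('edge',u,'tool y of bar front',d[1],'stand x',(Rz.T@(q-o))[0])
E
```

```text
180 [239, 240, 246, 244, 246, 243, 217, 171, 137, 137, 154, 165, 167, 170, 170, 169, 166, 168, 167, 158, 153, 152, 165, 197, 225, 241, 246, 250, 252, 249, 247, 246, 244, 247]
edge 303 tool y of bar front -0.006973312638752448 stand x 0.02544983212049796
200 [239, 238, 241, 244, 245, 240, 215, 171, 145, 175, 217, 234, 209, 183, 172, 171, 170, 181, 202, 223, 226, 225, 225, 225, 224, 213, 194, 181, 201, 237, 248, 247, 247, 248]
edge 303 tool y of bar front -0.007067970092842311 stand x 0.02552429302558125
220 [239, 238, 240, 240, 241, 238, 220, 183, 150, 175, 221, 243, 250, 253, 251, 247, 242, 250, 285, 297, 300, 299, 299, 298, 299, 304, 316, 303, 281, 276, 312, 387, 419, 423]
edge 303 tool y of bar front -0.007179128347222932 stand x 0.025614746095514795
240 [237, 239, 239, 241, 238, 239, 226, 189, 148, 162, 215, 242, 250, 254, 252, 252, 260, 283, 306, 311, 311, 310, 307, 312, 310, 305, 276, 220, 178, 170, 170, 171, 168, 171]
edge 303 tool y of bar front -0.007308166838123085 stand x 0.02572242605957143
260 [238, 238, 240, 240, 240, 242, 232, 197, 153, 166, 216, 243, 250, 250, 253, 253, 261, 285, 311, 316, 316, 316, 316, 316, 316, 309, 279, 223, 183, 171, 172, 174, 174, 171]
edge 303 tool y of bar front -0.00745680266777483 stand x 0.025848888151518732
```

Request:
jog_arm:
  increments:
    - [[-0.016, 0, 0, 0, 0, 0, 255], [-0.016, 0, 0, 0, 0, 0, 255], [-0.016, 0, 0, 0, 0, 0, 255], [-0.016, 0, 0, 0, 0, 0, 255], [-0.008, 0, 0, 0, 0, 0, 255], [-0.008, 0, 0, 0, 0, 0, 255], [0, 0, 0, 0, 0, 0, 255]]

```text
clock: 11.45
tcp_pos: [0.5106, 0.2548, 0.1478]
orientation: [0.0, 0.779, 0.627, -0.0]
wrist_force: [0.9, 0.8, -3.3]
finger_gap: 0.0111
grip_force: 59.9
```

Request:
jog_arm:
  increments:
    - [[-0.004, 0, 0, 0, 0, 0, 255], [-0.004, 0, 0, 0, 0, 0, 255], [0, 0, 0, 0, 0, 0, 255]]

```text
clock: 11.75
tcp_pos: [0.5102, 0.2531, 0.1477]
orientation: [0.0, 0.779, 0.627, -0.0]
wrist_force: [0.1, 0.3, -3.0]
finger_gap: 0.0114
grip_force: 59.9
```

Request:
jog_arm:
  increments:
    - [[-0.004, 0, 0, 0, 0, 0, 255], [-0.004, 0, 0, 0, 0, 0, 255], [0, 0, 0, 0, 0, 0, 255]]

```text
clock: 12.05
tcp_pos: [0.5098, 0.2511, 0.1478]
orientation: [0.0, 0.779, 0.627, -0.0]
wrist_force: [0.3, 0.2, -2.5]
finger_gap: 0.0112
grip_force: 59.9
```

Request:
jog_arm:
  increments:
    - [[-0.012, 0, 0, 0, 0, 0, 255], [-0.012, 0, 0, 0, 0, 0, 255], [-0.012, 0, 0, 0, 0, 0, 255], [-0.012, 0, 0, 0, 0, 0, 255], [0, 0, 0, 0, 0, 0, 255]]

```text
clock: 12.55
tcp_pos: [0.5071, 0.239, 0.1478]
orientation: [0.0, 0.779, 0.627, -0.0]
wrist_force: [-0.6, 0.5, -2.0]
finger_gap: 0.0111
grip_force: 59.9
```

Request:
jog_arm:
  increments:
    - [[-0.012, 0, 0, 0, 0, 0, 255], [-0.012, 0, 0, 0, 0, 0, 255], [-0.012, 0, 0, 0, 0, 0, 255], [-0.012, 0, 0, 0, 0, 0, 255], [-0.008, 0, 0, 0, 0, 0, 255], [-0.008, 0, 0, 0, 0, 0, 255], [-0.008, 0, 0, 0, 0, 0, 255], [0, 0, 0, 0, 0, 0, 255]]

```text
clock: 13.35
tcp_pos: [0.5033, 0.2216, 0.1478]
orientation: [0.0, 0.779, 0.627, -0.0]
wrist_force: [-0.1, 0.3, -3.5]
finger_gap: 0.0114
grip_force: 59.9
```

Request:
jog_arm:
  increments:
    - [[-0.006, 0, 0, 0, 0, 0, 255], [-0.006, 0, 0, 0, 0, 0, 255], [0, 0, 0, 0, 0, 0, 255], [0, 0, 0, 0, 0, 0, 255]]

```text
clock: 13.75
tcp_pos: [0.5028, 0.2189, 0.1478]
orientation: [0.0, 0.779, 0.627, 0.0]
wrist_force: [0.1, 0.3, -3.7]
finger_gap: 0.0111
grip_force: 59.9
```

Request:
jog_arm:
  increments:
    - [[-0.006, 0, 0, 0, 0, 0, 255], [-0.006, 0, 0, 0, 0, 0, 255], [-0.006, 0, 0, 0, 0, 0, 255], [0, 0, 0, 0, 0, 0, 255]]

```text
clock: 14.15
tcp_pos: [0.5017, 0.2143, 0.1478]
orientation: [0.0, 0.779, 0.627, -0.0]
wrist_force: [-0.2, -0.0, -3.1]
finger_gap: 0.0115
grip_force: 59.9
```

Request:
jog_arm:
  increments:
    - [[-0.004, 0, 0, 0, 0, 0, 255], [-0.004, 0, 0, 0, 0, 0, 255], [0, 0, 0, 0, 0, 0, 255]]

```text
clock: 14.45
tcp_pos: [0.5013, 0.2125, 0.1478]
orientation: [0.0, 0.779, 0.627, -0.0]
wrist_force: [0.3, 0.5, -3.3]
finger_gap: 0.0112
grip_force: 59.9
```

Request:
jog_arm:
  increments:
    - [[-0.004, 0, 0, 0, 0, 0, 255], [0, 0, 0, 0, 0, 0, 255]]

```text
clock: 14.65
tcp_pos: [0.5011, 0.2115, 0.1478]
orientation: [0.0, 0.779, 0.627, -0.0]
wrist_force: [-0.3, -0.2, -2.7]
finger_gap: 0.0111
grip_force: 59.9
```

Request:
jog_arm:
  increments:
    - [[-0.004, 0, 0, 0, 0, 0, 255], [0, 0, 0, 0, 0, 0, 255]]

```text
clock: 14.85
tcp_pos: [0.5009, 0.2105, 0.1478]
orientation: [0.0, 0.779, 0.627, -0.0]
wrist_force: [-0.1, 0.0, -3.2]
finger_gap: 0.0113
grip_force: 59.9
```

Request:
jog_arm:
  increments:
    - [[-0.004, 0, 0, 0, 0, 0, 255], [0, 0, 0, 0, 0, 0, 255]]

```text
clock: 15.05
tcp_pos: [0.5007, 0.2096, 0.1478]
orientation: [0.0, 0.779, 0.627, -0.0]
wrist_force: [0.2, 0.1, -3.0]
finger_gap: 0.0113
grip_force: 59.9
```

Request:
jog_arm:
  increments:
    - [[-0.003, 0, 0, 0, 0, 0, 255], [0, 0, 0, 0, 0, 0, 255]]

```text
clock: 15.25
tcp_pos: [0.5006, 0.2091, 0.1478]
orientation: [-0.0, 0.779, 0.627, 0.0]
wrist_force: [-0.2, 1.0, -3.5]
finger_gap: 0.011
grip_force: 59.9
```

Request:
jog_arm:
  increments:
    - [[-0.002, 0, 0, 0, 0, 0, 255], [0, 0, 0, 0, 0, 0, 255]]

```text
clock: 15.45
tcp_pos: [0.5006, 0.2089, 0.1478]
orientation: [-0.0, 0.779, 0.627, 0.0]
wrist_force: [0.8, 2.5, -4.0]
finger_gap: 0.011
grip_force: 59.9
```

Request:
jog_arm:
  increments:
    - [[-0.002, 0, 0, 0, 0, 0, 255], [0, 0, 0, 0, 0, 0, 255]]

```text
clock: 15.65
tcp_pos: [0.5005, 0.2086, 0.1478]
orientation: [-0.0, 0.779, 0.627, 0.001]
wrist_force: [0.9, 4.8, -4.4]
finger_gap: 0.0109
grip_force: 59.8
```

Contact with the end wall at y≈0.2092. I'll back off 2 mm and lower.

Request:
jog_arm:
  increments:
    - [[0.007, 0, 0, 0, 0, 0, 255], [0.0065, 0, 0, 0, 0, 0, 255], [0, 0, 0, 0, 0, 0, 255], [0, 0, 0, 0, 0, 0, 255]]

```text
clock: 16.05
tcp_pos: [0.501, 0.2109, 0.1477]
orientation: [0.0, 0.779, 0.627, -0.0]
wrist_force: [-1.0, 0.6, -2.6]
finger_gap: 0.0113
grip_force: 59.8
```

Request:
jog_arm:
  increments:
    - [[0, 0, 0.006, 0, 0, 0, 255], [0, 0, 0.006, 0, 0, 0, 255], [0, 0, 0.006, 0, 0, 0, 255], [0, 0, 0.006, 0, 0, 0, 255], [0, 0, 0, 0, 0, 0, 255]]

```text
clock: 16.55
tcp_pos: [0.5008, 0.2111, 0.1414]
orientation: [-0.0, 0.779, 0.627, -0.0]
wrist_force: [-0.6, -0.5, -2.8]
finger_gap: 0.0109
grip_force: 59.8
```

Request:
jog_arm:
  increments:
    - [[0, 0, 0.006, 0, 0, 0, 255], [0, 0, 0.006, 0, 0, 0, 255], [0, 0, 0.006, 0, 0, 0, 255], [0, 0, 0, 0, 0, 0, 255]]

```text
clock: 16.95
tcp_pos: [0.5009, 0.2112, 0.137]
orientation: [-0.0, 0.779, 0.627, -0.0]
wrist_force: [-0.4, -1.2, -2.7]
finger_gap: 0.0111
grip_force: 59.9
```

Request:
jog_arm:
  increments:
    - [[0, 0, 0.006, 0, 0, 0, 255], [0, 0, 0.006, 0, 0, 0, 255], [0, 0, 0.004, 0, 0, 0, 255], [0, 0, 0, 0, 0, 0, 255]]

```text
clock: 17.35
tcp_pos: [0.5009, 0.2112, 0.1331]
orientation: [-0.0, 0.779, 0.627, -0.0]
wrist_force: [0.5, -0.8, -3.1]
finger_gap: 0.0113
grip_force: 59.9
```

Request:
jog_arm:
  increments:
    - [[0, 0, 0.004, 0, 0, 0, 255], [0, 0, 0.004, 0, 0, 0, 255], [0, 0, 0, 0, 0, 0, 255]]

```text
clock: 17.65
tcp_pos: [0.501, 0.2112, 0.1311]
orientation: [0.0, 0.779, 0.627, -0.0]
wrist_force: [0.2, 0.4, -3.6]
finger_gap: 0.0115
grip_force: 59.9
```

Request:
jog_arm:
  increments:
    - [[0, 0, 0.004, 0, 0, 0, 255], [0, 0, 0.004, 0, 0, 0, 255], [0, 0, 0, 0, 0, 0, 255]]

```text
clock: 17.95
tcp_pos: [0.501, 0.2112, 0.1291]
orientation: [-0.0, 0.779, 0.627, -0.0]
wrist_force: [0.1, -0.8, -3.2]
finger_gap: 0.0112
grip_force: 59.9
```

Request:
jog_arm:
  increments:
    - [[0, 0, 0.003, 0, 0, 0, 255], [0, 0, 0, 0, 0, 0, 255]]

```text
clock: 18.15
tcp_pos: [0.501, 0.2112, 0.1284]
orientation: [0.0, 0.779, 0.627, -0.0]
wrist_force: [0.6, -0.3, -1.9]
finger_gap: 0.0116
grip_force: 59.8
```

Request:
jog_arm:
  increments:
    - [[0, 0, 0.002, 0, 0, 0, 255], [0, 0, 0, 0, 0, 0, 255]]

```text
clock: 18.35
tcp_pos: [0.5011, 0.2113, 0.1281]
orientation: [0.0, 0.779, 0.627, 0.0]
wrist_force: [-0.1, -0.5, -2.9]
finger_gap: 0.0112
grip_force: 59.9
```

Request:
jog_arm:
  increments:
    - [[0, 0, 0.003, 0, 0, 0, 255], [0, 0, 0, 0, 0, 0, 255]]

```text
clock: 18.55
tcp_pos: [0.5012, 0.2113, 0.1278]
orientation: [0.0, 0.779, 0.627, 0.0]
wrist_force: [-1.5, 0.8, 2.0]
finger_gap: 0.0115
grip_force: 60.7
```

Request:
jog_arm:
  increments:
    - [[0, 0, 0.002, 0, 0, 0, 255], [0, 0, 0, 0, 0, 0, 255]]

```text
clock: 18.75
tcp_pos: [0.5013, 0.2113, 0.1276]
orientation: [0.0, 0.779, 0.627, 0.0]
wrist_force: [-1.2, -0.9, 5.8]
finger_gap: 0.0111
grip_force: 61.3
```

Seated, after 20 mm of travel. I'll ease off, release and retreat upwards.

Request:
jog_arm:
  increments:
    - [[0, 0, -0.002, 0, 0, 0, 255], [0, 0, 0, 0, 0, 0, 255]]
  force: 20

```text
clock: 18.95
tcp_pos: [0.5013, 0.2113, 0.1277]
orientation: [0.0, 0.779, 0.627, 0.0]
wrist_force: [-1.3, -1.1, 4.6]
finger_gap: 0.0111
grip_force: 60.8
```

Request:
jog_arm:
  increments:
    - [[0, 0, 0, 0, 0, 0, 212], [0, 0, 0, 0, 0, 0, 205], [0, 0, 0, 0, 0, 0, 195], [0, 0, 0, 0, 0, 0, 170], [0, 0, 0, 0, 0, 0, 140], [0, 0, 0, 0, 0, 0, 120], [0, 0, 0, 0, 0, 0, 120], [0, 0, 0, 0, 0, 0, 120]]

```text
clock: 19.75
tcp_pos: [0.5011, 0.2112, 0.1273]
orientation: [0.0, 0.779, 0.627, 0.0]
wrist_force: [0.1, -0.9, -0.8]
finger_gap: 0.0453
grip_force: 0.0
```

```bash
python3 - <<'E'
from h import *
s=env.get_state();w=cams.read_camera('wrist');c=cams.read_camera('scene')
print(s['tcp_pos'],s['finger_gap'],s['wrist_force'],s['grip_force'])
out=np.zeros((600,800,3),np.uint8)
b=cv2.resize(c['pixels'][110:230,330:470],None,fx=3.4,fy=3.4,interpolation=2);out[:b.shape[0],:b.shape[1]]=b
b=cv2.resize(w['pixels'][90:420,250:400],None,fx=1.8,fy=1.8,interpolation=2);out[:b.shape[0],500:500+b.shape[1]]=b[:600]
cv2.imwrite('pics/e1.png',out[:,:,::-1])
E
```

```text
[0.50111704 0.21124749 0.12729735] 0.04525858663088303 [ 0.07607571 -0.91110856 -0.75859084] 0.0
```

View pics/e1.png

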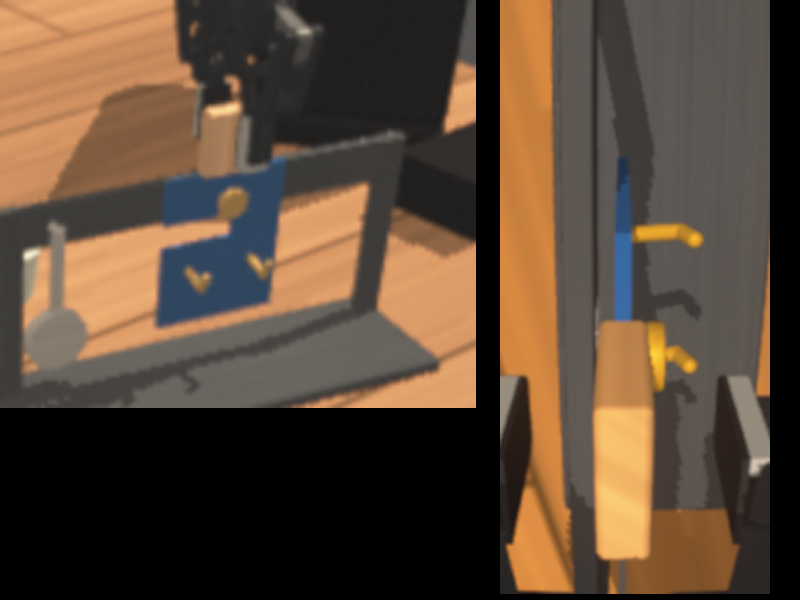

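The plate hangs upright on the pin, with the brass head at (233,202) in front of the pocket and the hooks facing out. The fingers are clear, so I'll retreat straight up.

Request:
jog_arm:
  increments:
    - [[0, 0, -0.04, 0, 0, 0, 120], [0, 0, -0.08, 0, 0, 0, 120], [0, 0, -0.12, 0, 0, 0, 120], [0, 0, -0.12, 0, 0, 0, 120], [0, 0, -0.12, 0, 0, 0, 120], [0, 0, 0, 0, 0, 0, 120], [0, 0, 0, 0, 0, 0, 120], [0, 0, 0, 0, 0, 0, 120], [0, 0, 0, 0, 0, 0, 120], [0, 0, 0, 0, 0, 0, 120]]

```text
clock: 20.85
tcp_pos: [0.5005, 0.2111, 0.2462]
orientation: [-0.0, 0.779, 0.627, -0.001]
wrist_force: [-0.7, 0.4, 0.2]
finger_gap: 0.0452
grip_force: 0.0
```

```bash
python3 - <<'E'
from h import *
a=cv2.imread('pics/e1.png')[:408,:476];c=cams.read_camera('scene')
b=cv2.resize(c['pixels'][110:230,330:470],None,fx=3.4,fy=3.4,interpolation=2)[:,:,::-1]
d=np.abs(a.astype(int)[160:340,140:300]-b.astype(int)[160:340,140:300]).sum(2)
print(env.get_state()['tcp_pos'],d.mean(),(d[20:]>80).mean())
print(ticket.hand_in())
E
```

```text
[0.50057135 0.21113557 0.24635456] 5.7284375 7.8125e-05
the job is handed in; nothing more can be done
None
```

The blue hook plate hangs fully home on the brass-headed pin with its hooks facing out on the head's side; the gripper let go and backed off, and I handed the job in at about 21 s.

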